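# Close the settling tank's camlock port with its dust plug

### The job

The small settling tank on the goldsmith's bench has been emptied; close its port again. With both brass cam arms still raised, push the grooved dust plug straight down into the camlock coupling on the tank's lid until it sits firmly on the seal inside, then swing the two cam arms fully down against the coupling, one after the other, so that they lock the plug in. Use firm but not brutal pressure, let go of everything at the end, and leave the other things on the bench where they are.

Things in the scene. Friction and masses are not known exactly. Their poses are not given: they have to be found in the camera images.
- coupling: camlock coupling of cast aluminium, mouth up, fixed on a 33 mm steel riser pipe that stands 45 to 57 mm out of the tank's lid. Round, 60 mm across; origin at the centre of its underside, z up, rim 52 mm above. Bore 46.8 mm across, with a bevel 4 mm deep that opens to 53 mm at the rim. Two brass cam arms, cam_a on its +y and cam_b on its -y side, swing in its y-z plane
- mouth (a point): centre of the coupling's rim, on its axis. When the plug is home, its underside is 32 to 33 mm below this point
- seal_face (a point): centre of the top of the stiff black rubber seal ring inside the bore, 31 mm below the rim, as it is before pressing. It yields from 9 N of push (plug's weight included), then about 8 N more per mm, and stays where it is pressed. A push of 15 to 20 N seats the plug; over 35 N, on seal or rim, harms it
- cam_a_pivot (a point): centre of the +y arm's hinge pin (axis level, along the coupling's x): 29.8 mm from the coupling's axis on its +y side, 14 mm below the rim; the ears reach 39 mm from the axis, the pin 15 mm to either side
- cam_b_pivot (a point): centre of the -y arm's hinge pin (axis level, along the coupling's x): 29.8 mm from the coupling's axis on its -y side, 14 mm below the rim; the ears reach 39 mm from the axis, the pin 15 mm to either side
- cam_a (a joint): brass cam arm on the coupling's +y side, turning about cam_a_pivot, rad: 0 = fully down on its stop, grows as it swings out and up, 1.57 = level along +y; starts at 1.45 to 1.95, stays where left. Turning takes about 5 N at 50 mm from the pivot, up to 15 N where the cam bites into the plug's groove (below 0.8). If it jams harder or springs back, the plug is not deep enough
- cam_b (a joint): brass cam arm on the coupling's -y side, turning about cam_b_pivot, rad: 0 = fully down on its stop, grows as it swings out and up, 1.57 = level along -y; starts at 1.45 to 1.95, stays where left. Turning takes about 5 N at 50 mm from the pivot, up to 15 N where the cam bites into the plug's groove (below 0.8). If it jams harder or springs back, the plug is not deep enough
- cam_a_end (a point): tip of the +y arm, 79 mm along the arm from its pivot, 14 mm to its outer side. The arm is a straight bar 13 mm wide and 7 mm thick for 62 mm from the pivot, its outer face (the upper one when level) 8.5 mm off the pivot's axis, then a 20 mm tip bent 0.45 rad to the outer side, with a thin pull ring
- cam_b_end (a point): tip of the -y arm, 79 mm along the arm from its pivot, 14 mm to its outer side. The arm is a straight bar 13 mm wide and 7 mm thick for 62 mm from the pivot, its outer face (the upper one when level) 8.5 mm off the pivot's axis, then a 20 mm tip bent 0.45 rad to the outer side, with a thin pull ring
- plug: dust plug, aluminium with a red lug; loose, 62 mm tall, 170 to 290 g, upright on the bench. Origin at the centre of its underside, z up. 45 mm across, 3 mm bevel at the foot, groove 12 to 25 mm up; flange 54 mm across, 36 to 42 mm up; on it the lug, 42 mm long (plug's x), 13 mm thick (y), 20 mm tall. Goes in at any turn. Seated, the gap under the flange is about 4 mm
- plug_lug (a point): centre of the plug's red lug, 52 mm above the plug's underside: the place to grip, across the plug's y
- tank: settling tank, a fixed round stainless pail 220 mm across with a flat clamped lid, top 100 mm above the bench. Origin at the centre of its underside; the coupling stands within 15 mm of its axis in x and in y
- jar: bystander: amber jar with white cap, 64 mm across, 75 mm tall, origin at the centre of its underside
- mug: bystander: white mug, 80 mm across, 90 mm tall, origin at the centre of its underside
- hammer: bystander: hammer, 220 mm long, lying along its x, handle to -x
- pliers: bystander: pliers with red handles, 130 mm long, 14 mm high, lying along their x, near the tank on the robot's side
Not all that is in view belongs to the job. Leave any green or turquoise look-alike of the plug alone.

How it is judged:
By the outcome, as a careful person would: the job done as asked, in the order asked, and still so for the second after the job is handed in, with the robot touching nothing.
It also fails if it takes over 72 s, if anything falls off the work surface, if the arm or the gripper's body presses on something with over 40 N, if the wrist force passes 120 N, or if a joint passes its speed limit or range.

### The arm

A 6-joint arm with a two-finger parallel gripper is mounted at the origin on the work surface. World frame = base frame: x ahead of the robot, y to its left, z up, the work surface at z = 0. Lengths are in m, angles in degrees, forces in N, time in s.
With the tool pointing down it reaches from about 0.25 to 0.725 m from the base axis. Payload 9.7 kg.
Tool frame: the origin (TCP) lies midway between the tips of the shut fingers; the grasp point (between the pads) lies bot.hold_point_z behind it (bot.hold_point_z is the distance from the TCP to the grasp point, in m); z points along the fingers, y is the line along which they close (so a half turn about z gives the same grasp; the last joint's range is limited). The gripper opens to 85 mm and grips with 20 to 120 N. Pads are 22 mm wide; open, the fingers measure 114 mm over their backs; the gripper's body (76 mm by 85 mm) begins 54 mm behind the grasp point. The pads swing forward as they close: fully open they stand 13 mm farther back than shut.
Start: joints at [66.463, 4.979, 10.078, 95.1, 0, 90], TCP at [0.22, 0.504, 0.231] pointing down, gripper open.
Joint ranges: [-179.16, 179.16], [-48.56, 103.87], [-65.8, 70.77], [-126.05, 130.52], [-82.76, 87.17], [-180, 180]. Speed limits (degrees/s): [127.2, 127.2, 147.25, 180, 180, 180].

### API

Orientations are given as [roll, pitch, yaw] about the fixed x, y, z axes, in that order (R = Rz(yaw) Ry(pitch) Rx(roll)).
In Python, from workcell import bot, camera, camera_model, ticket gives the robot as it stands.
- The arm moves only by the tool send_rows, never from a script. Its argument "targets" is text: rows parted by semicolons, each of 5 numbers parted by spaces: the shift along the tool's x, y, z in mm, then the turn about the tool's z in degrees, then the closure in counts, from 0 (fully open) to 255 (shut). A call has 1 to 20 rows; each row is the pose to reach, as a shift and turn from the pose commanded when the call began, along the tool's axes at that moment; what a row does not reach only later rows make up. A row lasts 1/8 s, in which the tool goes at most 62.5 mm and 10.7 degrees, less where a joint would pass 70% of its speed; a pose out of reach is approached as far as the arm can. A call with a gripper value outside its range is refused whole. The fingers move at their own pace and stop on an object; "newtons" is the grip in N (left out, the last holds). Time passes only in rows, so rows that repeat a pose let the fingers close. It gives the time, the measured TCP pose, the force, the opening and the grip force at its end, in the units of the state.
- bot.get_obs(): the state, without advancing time (a new reading comes with each control period).
- camera(name): name is "side" or "top"; returns the picture (400x640x3 uint8, blue, green, red); there is no depth.
- camera_model(name): a dict with "K" (3x3 intrinsics, pixels), "dist_coeffs" ([k1, k2, p1, p2, k3] as OpenCV has them; the pictures are not rectified), "pose" (4x4, takes a point from camera to world coordinates). Camera axes: x right, y down, z forward; pixel columns grow to the right and rows downward; lengths in m; the calibration is good to about 2 mm. A picture is of the moment at which its call begins. camera_model takes no time and is no camera call.
- ticket.job_done(): hands the job in; it is judged then, once.
The state is a dict: "time": time; "q": joint angles; "qd": joint speeds; "joint_efforts": joint torques, N m; "ee_pos": TCP position; "tcp_rot": TCP orientation; "wrist_force": force on the tool from outside, world axes, zero at the start; "torque": the same for the moment, N m; "opening": finger opening in m; "grasp_force": force on a finger pad.
Only numpy, scipy, OpenCV 4.12 (cv2) and the standard library are available. Lean on these libraries where they do the work, as an engineer would, in place of code of your own. Each camera call takes 0.05 s, during which the arm holds its last target. There are 200 camera calls.

## Working session

There is one attempt and no reset: what is moved stays moved. The work goes in short steps, Python scripts to look and compute and a tool call to move; the robot and the scene stay as the last step left them, time stands still between calls to the robot, and variables do not carry over. Pictures are saved under pics/ and viewed, at most 10 in all, crops included, and the job is handed in when it is done.

Besides the shell and the picture viewer there is one more tool, called after "Request:" by a JSON object that holds its "method" and its "body". send_rows: Moves the arm, as the interface text tells. Its arguments: {"type":"object","properties":{"targets":{"type":"string"},"newtons":{"type":"number"}},"required":["targets"]}

```bash
ls; mkdir -p pics
python3 - <<'E'
from workcell import bot,camera,camera_model
import cv2,numpy as np
for n in("side","top"):
    cv2.imwrite(f"pics/{n}0.png",camera(n)); m=camera_model(n); print(n,np.round(m["K"],1),m["dist_coeffs"],np.round(m["pose"],3))
o=bot.get_obs(); print(o,bot.hold_point_z)
E
```

```text
pics
side [[484.5   0.  314.2]
 [  0.  484.5 203.3]
 [  0.    0.    1. ]] [-0.00602481  0.          0.          0.          0.        ] [[ 1.    -0.008  0.02   0.515]
 [-0.021 -0.501  0.865 -1.027]
 [ 0.003 -0.866 -0.501  0.735]
 [ 0.     0.     0.     1.   ]]
top [[516.4   0.  329. ]
 [  0.  516.4 190. ]
 [  0.    0.    1. ]] [-0.06357404  0.          0.          0.          0.        ] [[ 0.033 -0.979  0.199  0.276]
 [-0.999 -0.033  0.004  0.045]
 [ 0.003 -0.199 -0.98   1.488]
 [ 0.     0.     0.     1.   ]]
{'time': 0.1, 'q': array([6.64633954e+01, 5.00777844e+00, 1.00410922e+01, 9.50991411e+01,
       1.88092443e-03, 9.00015637e+01]), 'qd': array([ 0.02554545, -0.04456451,  0.1513919 ,  0.02487306, -0.11837466,
       -0.02600326]), 'joint_efforts': array([ 7.56826539e-04, -5.21564376e+01,  4.65651798e+01,  1.60809082e-02,
        6.71413636e-05, -1.31904523e-05]), 'ee_pos': array([0.2195497 , 0.50407229, 0.23067439]), 'tcp_rot': array([-1.79934173e+02, -1.87912670e-03,  1.56461830e+02]), 'wrist_force': array([ 0.17213858, -0.60405063, -0.6941232 ]), 'torque': array([-0.04623217, -0.00501496,  0.0229282 ]), 'grasp_force': 0.0, 'opening': 0.08563024432122503} 0.0187
```

View pics/side0.png

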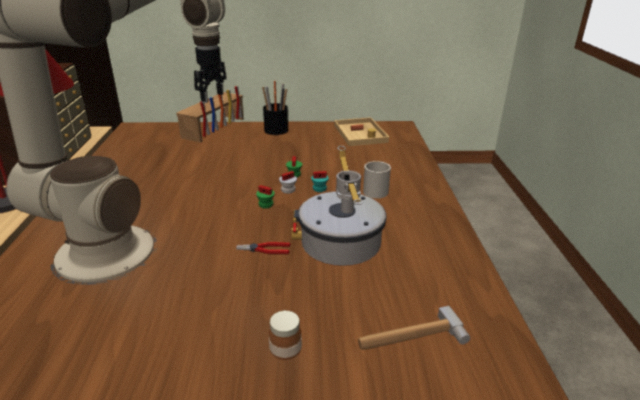

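View pics/top0.png

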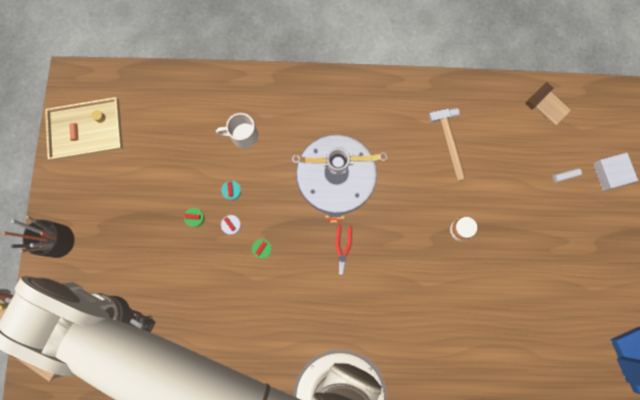

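The silver plug with the red lug is at top (230,224) and side (288,182). The coupling is at top (338,160) and its arms reach (297,159) and (384,157). Next I'll zoom in for measuring.

Run:
```python
from workcell import camera
import cv2,numpy as np
t=cv2.imread("pics/top0.png");s=cv2.imread("pics/side0.png")
a=cv2.resize(t[130:220,285:395],None,fx=3.6,fy=3.6,interpolation=cv2.INTER_CUBIC)
b=cv2.resize(t[180:260,180:280],(396,290),interpolation=cv2.INTER_CUBIC)
c=cv2.resize(s[140:220,320:400],(396,300+24),interpolation=cv2.INTER_CUBIC)
d=cv2.resize(s[150:215,250:340],(396,286),interpolation=cv2.INTER_CUBIC)
out=np.zeros((600,800,3),np.uint8)
a=cv2.resize(a,(396,270));c=cv2.resize(c,(320,320))
out[:270,:396]=a;out[:290,400:796]=b;out[275:595,:320]=c;out[300:586,400:796]=d
cv2.imwrite("pics/crop.png",out)
```

```text
(no output)
```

View pics/crop.png

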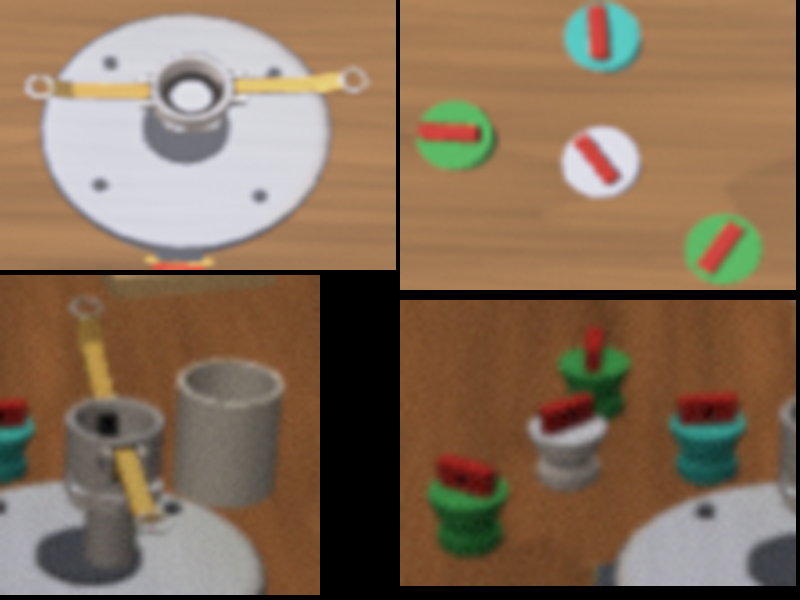

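Coupling rim centre is near side (348.7,177) and top (338,159), with both arms about level. The plug's lug lies diagonally.

```bash
cat > h.py <<'E'
import cv2,numpy as np
from workcell import camera_model
def ray(n,p):
    m=camera_model(n);P=np.array(m["pose"])
    u=cv2.undistortPoints(np.array([[p]],float),np.array(m["K"]),np.array(m["dist_coeffs"]))[0,0]
    return P[:3,3],P[:3,:3]@np.array([*u,1.])
def plane(n,p,z):
    o,d=ray(n,p);return o+d*(z-o[2])/d[2]
def tri(a,b):
    o1,d1=ray("top",a);o2,d2=ray("side",b)
    s=np.linalg.lstsq(np.c_[d1,-d2],o2-o1,rcond=None)[0]
    p,q=o1+s[0]*d1,o2+s[1]*d2
    return (p+q)/2,np.linalg.norm(p-q)*1000
def proj(n,X):
    m=camera_model(n);P=np.linalg.inv(np.array(m["pose"]))
    return cv2.projectPoints(np.atleast_2d(X).astype(float),cv2.Rodrigues(P[:3,:3])[0],P[:3,3],np.array(m["K"]),np.array(m["dist_coeffs"]))[0][:,0]
E
python3 - <<'E'
from h import *
np.set_printoptions(precision=4,suppress=True)
im={n:cv2.imread(f"pics/{n}0.png") for n in("top","side")}
hsv={n:cv2.cvtColor(im[n],cv2.COLOR_BGR2HSV) for n in im}
def red(n,x0,x1,y0,y1):
    h=hsv[n];m=(((h[...,0]<6)|(h[...,0]>172))&(h[...,1]>150)&(h[...,2]>60)).astype(np.uint8)
    k=np.zeros_like(m);k[y0:y1,x0:x1]=m[y0:y1,x0:x1];return k
k=red("top",220,242,212,236);pts=np.argwhere(k)[:,::-1].astype(np.float32)
r=cv2.minAreaRect(pts);print("lug top",r,len(pts))
b=cv2.boxPoints(r);w=np.array([plane("top",x,.062) for x in b]);print(w)
k2=red("side",276,300,168,192);c2=np.argwhere(k2)[:,::-1].mean(0)
print(c2,tri(r[0],c2))
# white flange top z=.042
h=hsv["top"];m=np.zeros(h.shape[:2],np.uint8);sub=(h[...,1]<60)&(h[...,2]>150);m[208:242,214:248]=sub[208:242,214:248];m|=k
cs=max(cv2.findContours(m,0,1)[0],key=cv2.contourArea);e=cv2.fitEllipse(cv2.convexHull(cs));print("flange",e,plane("top",e[0],.042))
# brass
for n,(x0,x1,y0,y1) in {"top":(285,395,140,180),"side":(330,370,140,215)}.items():
    h=hsv[n];m=np.zeros(h.shape[:2],np.uint8);s=(h[...,0]>17)&(h[...,0]<28)&(h[...,1]>110)&(h[...,2]>90)
    m[y0:y1,x0:x1]=s[y0:y1,x0:x1]
    N,l,st,ce=cv2.connectedComponentsWithStats(m)
    for i in range(1,N):
        if st[i,4]>15: print(n,st[i],ce[i],cv2.minAreaRect(np.argwhere(l==i)[:,::-1].astype(np.float32)))
M,g=tri((338.3,159.3),(348.7,176.7));print("mouth",M,g)
out=[]
for n,(x,y) in {"top":(338,162),"side":(349,180)}.items():
    p=im[n][y-25:y+25,x-20:x+20];out.append(cv2.resize(p,(400,500),interpolation=cv2.INTER_CUBIC))
cv2.imwrite("pics/c2.png",np.hstack(out))
E
```

```text
lug top ((229.4256591796875, 223.69593811035156), (12.787240982055664, 2.4412002563476562), 54.462318420410156) 33
[[0.4728 0.3386 0.062 ]
 [0.477  0.3333 0.062 ]
 [0.4485 0.3105 0.062 ]
 [0.4444 0.3157 0.062 ]]
[286.9074 174.9815] (array([0.4609, 0.3257, 0.0554]), np.float64(1.115775968895084))
flange ((230.32945251464844, 224.34654235839844), (19.737648010253906, 20.313129425048828), 68.14627075195312) [0.4615 0.3257 0.042 ]
top [351 154  28   7 105] [366.381  157.5714] ((364.5, 157.0), (6.0, 27.0), 90.0)
top [301 158  25   4  82] [312.439  159.7561] ((313.0, 159.5), (3.0, 24.0), 90.0)
side [340 151   8  20  98] [343.1939 160.5918] ((343.08233642578125, 160.37059020996094), (19.63220977783203, 5.206331729888916), 77.47119140625)
side [349 183   9  17  96] [352.7812 190.9479] ((352.6999816894531, 190.6000213623047), (16.76007080078125, 6.008327484130859), 71.56504821777344)
mouth [0.6215 0.0285 0.1984] 3.4625268243360385
```

View pics/c2.png

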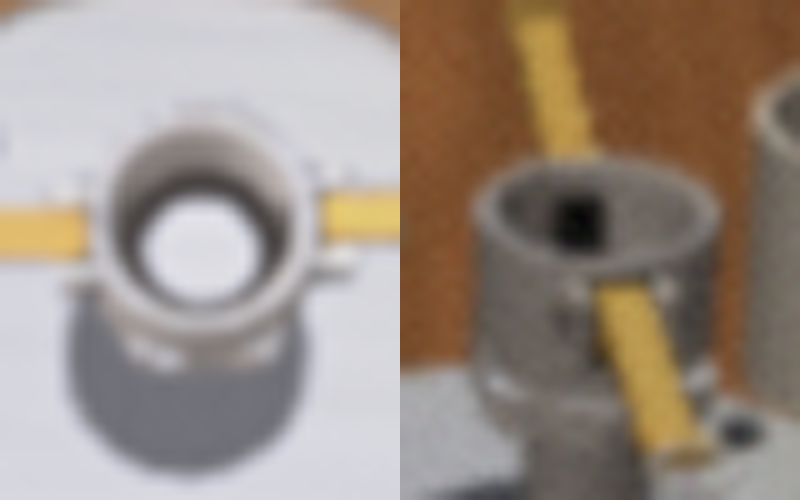

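Top: rim centre ≈(337.8,158.7). Side: rim centre ≈(348.2,176.2). The black cam hole shows inside the bore at the far side.

Run:
```python
from h import *
np.set_printoptions(precision=4,suppress=True)
M,g=tri((337.8,158.7),(348.2,176.2));print("mouth",M,g)
print("top plane",plane("top",(337.8,158.7),M[2]),"side",plane("side",(348.2,176.2),M[2]))
print("far ring",tri((296.1,158.7),(341.7,148)));print("near end",tri((382.8,156.7),(357.3,199.5)))
for p in((194,217),(262,248),(231,190)):print(plane("top",p,.05))
for z in(.1,):
    im=cv2.imread("pics/top0.png")
```

```text
mouth [0.6215 0.0298 0.1995] 1.0379772529119276
top plane [0.6209 0.0298 0.1995] side [0.622  0.0301 0.1995]
far ring (array([0.6112, 0.1353, 0.2281]), np.float64(2.8234408884007878))
near end (array([ 0.6316, -0.0862,  0.1995]), np.float64(2.615534677233855))
[0.4776 0.4286 0.05  ]
[0.3973 0.2312 0.05  ]
[0.5588 0.3292 0.05  ]
```

Request:
{"method": "send_rows", "body": {"targets": "0 0 0 -10 110;0 0 0 -20 110;0 0 0 -30 110;0 0 0 -40 110;0 0 0 -50 110;0 0 0 -62 110;0 0 0 -62 110", "newtons": 80}}

```text
time: 0.98
ee_pos: [0.2196, 0.5041, 0.2309]
tcp_rot: [-180.0, -0.0, -141.5]
wrist_force: [-0.5, 0.5, -0.2]
opening: 0.0485
grasp_force: 0.0
```

Request:
{"method": "send_rows", "body": {"targets": "-10 -36 10 0 110;-20 -73 20 0 110;-30 -109 30 0 110;-40 -145 40 0 110;-50 -182 60 0 110;-60 -218 80 0 110;-69 -254 100 0 110;-78 -290 120 0 110;-78 -290 130 0 110;-78 -290 130 0 110"}}

```text
time: 2.22
ee_pos: [0.4605, 0.3255, 0.1005]
tcp_rot: [180.0, -0.1, -141.7]
wrist_force: [0.3, -0.5, 0.2]
opening: 0.0488
grasp_force: 0.0
```

Run:
```python
from workcell import bot,camera
import cv2,numpy as np
s=camera("side");t=camera("top");print(bot.get_obs()["ee_pos"])
a=cv2.resize(s[110:210,240:340],(400,400),interpolation=cv2.INTER_CUBIC)
b=cv2.resize(t[175:275,180:280],(400,400),interpolation=cv2.INTER_CUBIC)
cv2.imwrite("pics/hov.png",np.hstack([a,b]))
```

```text
[0.46062519 0.32636755 0.10187963]
```

View pics/hov.png

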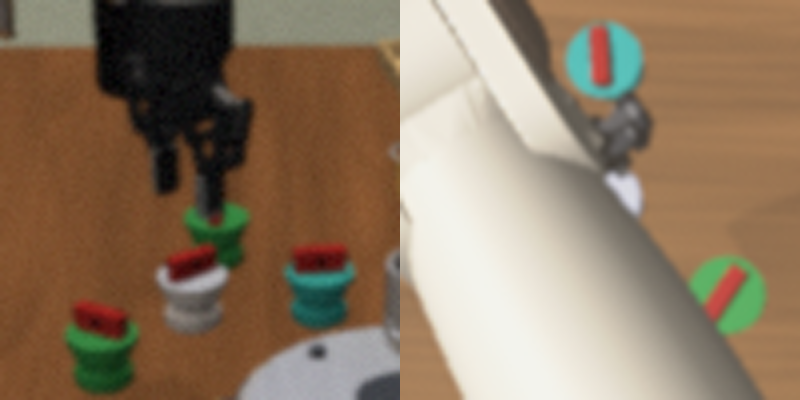

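The gripper is centred above the white plug, with its fingers across the lug. I'll descend and grip.

Request:
{"method": "send_rows", "body": {"targets": "0 0 20 0 110;0 0 40 0 110;0 0 50 0 110;0 0 54 0 110;0 0 54 0 110;0 0 54 0 255;0 0 54 0 255;0 0 54 0 255;0 0 54 0 255;0 0 54 0 255;0 0 54 0 255", "newtons": 80}}

```text
time: 3.7
ee_pos: [0.4614, 0.3258, 0.0479]
tcp_rot: [-180.0, 0.1, -141.5]
wrist_force: [0.5, -0.8, 6.0]
opening: 0.0109
grasp_force: 79.6
```

Request:
{"method": "send_rows", "body": {"targets": "0 0 -5 0 255;0 0 -20 0 255;0 0 -60 0 255;0 0 -105 0 255;0 0 -150 0 255;0 0 -195 0 255;0 0 -235 0 255;0 0 -260 0 255;0 0 -260 0 255"}}

```text
time: 4.82
ee_pos: [0.4614, 0.326, 0.3096]
tcp_rot: [-180.0, 0.2, -141.5]
wrist_force: [0.1, 0.6, -3.0]
opening: 0.0107
grasp_force: 78.7
```

Request:
{"method": "send_rows", "body": {"targets": "3 -15 0 2 255;9 -50 0 7 255;15 -85 0 12 255;21 -120 0 16 255;28 -160 0 20 255;35 -200 0 24 255;42 -240 0 27 255;49 -275 0 30 255;55 -310 0 32 255;58 -327 0 33 255;59 -332 0 33 255;59 -332 0 33 255;59 -332 20 33 255;59 -332 40 33 255;59 -332 40 33 255"}}

```text
time: 6.7
ee_pos: [0.6204, 0.0301, 0.2661]
tcp_rot: [180.0, -0.1, -174.5]
wrist_force: [0.5, -0.5, -1.4]
opening: 0.0109
grasp_force: 78.7
```

Run:
```python
from workcell import bot,camera
import cv2,numpy as np
s=camera("side");t=camera("top");o=bot.get_obs();print(o["ee_pos"],o["tcp_rot"],o["wrist_force"],o["q"])
cv2.imwrite("pics/side1.png",s);cv2.imwrite("pics/top1.png",t)
a=cv2.resize(s[120:210,315:385],(420,540),interpolation=cv2.INTER_CUBIC)
b=cv2.resize(t[120:210,300:360],(360,540),interpolation=cv2.INTER_CUBIC)
cv2.imwrite("pics/hov2.png",np.hstack([a,b]))
```

```text
[0.62107215 0.02975323 0.26814144] [ 1.79996065e+02  2.75158019e-02 -1.74476980e+02] [-0.62762394  0.51137712 -1.50761362] [ 2.74031435e+00  1.64910531e+01  2.75131968e+01  1.00994851e+02
  5.26612464e-03 -2.78270528e+00]
```

View pics/hov2.png

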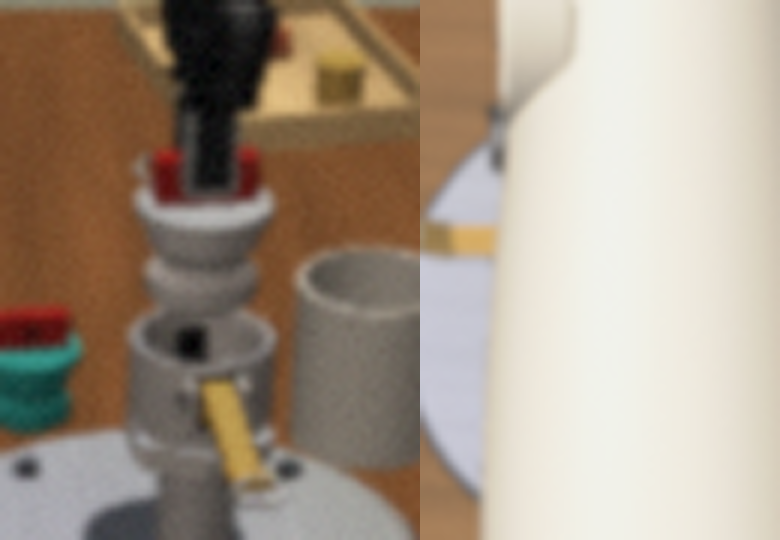

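In the side view the plug flange (columns 134–274 in the crop) is centred over the rim (129–276) to within 1 mm. I'll descend carefully.

Request:
{"method": "send_rows", "body": {"targets": "0 0 8 0 255;0 0 14 0 255;0 0 18 0 255;0 0 20 0 255;0 0 22 0 255;0 0 22 0 255"}}

```text
time: 7.55
ee_pos: [0.6214, 0.029, 0.2452]
tcp_rot: [180.0, -0.0, -174.5]
wrist_force: [-0.0, -0.8, -1.7]
opening: 0.0111
grasp_force: 78.7
```

Request:
{"method": "send_rows", "body": {"targets": "0 0 1.5 0 255;0 0 3 0 255;0 0 3 0 255"}}

```text
time: 7.92
ee_pos: [0.6214, 0.029, 0.2422]
tcp_rot: [180.0, -0.0, -174.5]
wrist_force: [-0.0, -0.4, -2.0]
opening: 0.0109
grasp_force: 78.7
```

Request:
{"method": "send_rows", "body": {"targets": "0 0 1.5 0 255;0 0 3 0 255;0 0 3 0 255"}}

```text
time: 8.3
ee_pos: [0.6213, 0.0291, 0.2391]
tcp_rot: [180.0, -0.0, -174.5]
wrist_force: [0.5, -0.5, -1.7]
opening: 0.0107
grasp_force: 78.7
```

Request:
{"method": "send_rows", "body": {"targets": "0 0 1.5 0 255;0 0 3 0 255;0 0 3 0 255"}}

```text
time: 8.68
ee_pos: [0.6214, 0.029, 0.2361]
tcp_rot: [-180.0, -0.0, -174.5]
wrist_force: [0.7, -0.6, -1.5]
opening: 0.0106
grasp_force: 78.7
```

Request:
{"method": "send_rows", "body": {"targets": "0 0 2 0 255;0 0 4 0 255;0 0 6 0 255;0 0 8 0 255;0 0 8 0 255"}}

```text
time: 9.3
ee_pos: [0.6213, 0.029, 0.2281]
tcp_rot: [180.0, -0.0, -174.5]
wrist_force: [-0.7, 0.5, -2.2]
opening: 0.0111
grasp_force: 78.7
```

Request:
{"method": "send_rows", "body": {"targets": "0 0 2 0 255;0 0 4 0 255;0 0 6 0 255;0 0 6 0 255"}}

```text
time: 9.8
ee_pos: [0.6213, 0.029, 0.2221]
tcp_rot: [-180.0, -0.0, -174.5]
wrist_force: [0.3, 0.6, -2.1]
opening: 0.0107
grasp_force: 78.7
```

Next is the seal contact zone, in small steps.

Request:
{"method": "send_rows", "body": {"targets": "0 0 1 0 255;0 0 2 0 255;0 0 2 0 255"}}

```text
time: 10.18
ee_pos: [0.6214, 0.029, 0.2202]
tcp_rot: [180.0, -0.0, -174.5]
wrist_force: [0.1, -0.2, -2.2]
opening: 0.0106
grasp_force: 78.7
```

Request:
{"method": "send_rows", "body": {"targets": "0 0 1 0 255;0 0 2 0 255;0 0 2 0 255"}}

```text
time: 10.55
ee_pos: [0.6213, 0.029, 0.2181]
tcp_rot: [180.0, -0.0, -174.5]
wrist_force: [0.4, -0.1, -1.8]
opening: 0.0106
grasp_force: 78.7
```

Request:
{"method": "send_rows", "body": {"targets": "0 0 1 0 255;0 0 1 0 255"}}

```text
time: 10.8
ee_pos: [0.6214, 0.029, 0.2179]
tcp_rot: [-180.0, 0.0, -174.5]
wrist_force: [-0.9, -0.8, 3.2]
opening: 0.0112
grasp_force: 79.2
```

Request:
{"method": "send_rows", "body": {"targets": "0 0 1 0 255;0 0 1 0 255"}}

```text
time: 11.05
ee_pos: [0.6215, 0.0289, 0.2175]
tcp_rot: [-180.0, 0.1, -174.5]
wrist_force: [-0.9, -1.1, 7.0]
opening: 0.0109
grasp_force: 80.0
```

Request:
{"method": "send_rows", "body": {"targets": "0 0 0.7 0 255;0 0 0.7 0 255"}}

```text
time: 11.3
ee_pos: [0.6215, 0.0289, 0.2172]
tcp_rot: [-180.0, 0.1, -174.5]
wrist_force: [-2.8, -1.1, 9.4]
opening: 0.0109
grasp_force: 80.3
```

Request:
{"method": "send_rows", "body": {"targets": "0 0 1 0 255;0 0 1 0 255"}}

```text
time: 11.55
ee_pos: [0.6216, 0.0289, 0.2168]
tcp_rot: [-180.0, 0.2, -174.5]
wrist_force: [-2.7, -1.8, 12.8]
opening: 0.011
grasp_force: 80.6
```

Request:
{"method": "send_rows", "body": {"targets": "0 0 0.7 0 255;0 0 0.7 0 255"}}

```text
time: 11.8
ee_pos: [0.6216, 0.0289, 0.2165]
tcp_rot: [-180.0, 0.2, -174.5]
wrist_force: [-3.9, -1.7, 15.0]
opening: 0.0109
grasp_force: 81.0
```

Request:
{"method": "send_rows", "body": {"targets": "0 0 0.4 0 255;0 0 0.4 0 255;0 0 0.4 0 255"}}

```text
time: 12.18
ee_pos: [0.6216, 0.0289, 0.2164]
tcp_rot: [-180.0, 0.2, -174.5]
wrist_force: [-4.0, -0.2, 16.1]
opening: 0.0105
grasp_force: 81.2
```

Request:
{"method": "send_rows", "body": {"targets": "0 0 -1 0 255;0 0 -2 0 255;0 0 -2 0 255"}}

```text
time: 12.55
ee_pos: [0.6215, 0.0289, 0.2165]
tcp_rot: [-180.0, 0.1, -174.5]
wrist_force: [-1.9, -0.7, 7.5]
opening: 0.0105
grasp_force: 80.1
```

Request:
{"method": "send_rows", "body": {"targets": "0 0 -1.5 0 255;0 0 -1.5 0 255;0 0 -1.5 0 150;0 0 -2 0 150;0 0 -2 0 150;0 0 -2 0 150;0 0 -8 0 150;0 0 -30 0 150;0 0 -65 0 150;0 0 -65 0 150"}}

```text
time: 13.8
ee_pos: [0.6221, 0.0291, 0.2838]
tcp_rot: [-180.0, 0.3, -174.5]
wrist_force: [-0.3, 0.6, 0.3]
opening: 0.0352
grasp_force: 0.0
```

Run:
```python
from workcell import bot,camera
import cv2,numpy as np
s=camera("side");print(bot.get_obs()["ee_pos"])
cv2.imwrite("pics/side2.png",s)
cv2.imwrite("pics/in.png",cv2.resize(s[125:225,300:400],(600,600),interpolation=cv2.INTER_CUBIC))
```

```text
[0.62192163 0.0290451  0.28187182]
```

View pics/in.png

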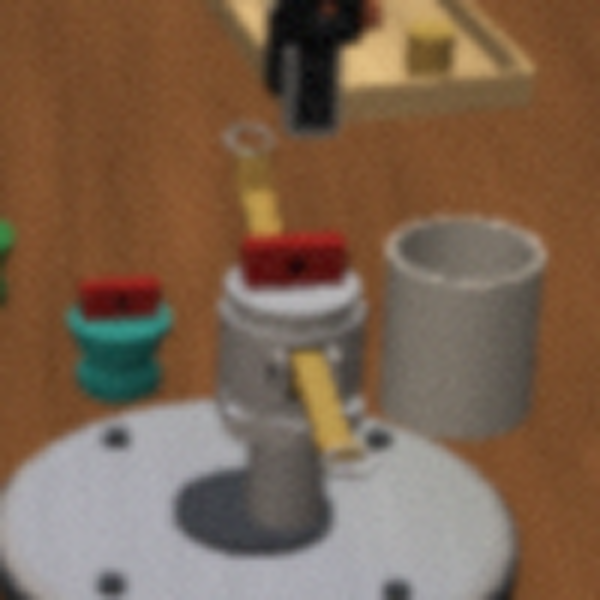

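The plug is seated in the coupling, both arms are still raised, and the gripper is clear. Now I'll shut the fingers, turn 90° and go above the +y arm.

Request:
{"method": "send_rows", "body": {"targets": "0 0 0 10 255;0 5 0 20 255;0 15 0 30 255;0 25 0 40 255;0 38 0 50 255;0 50 0 60 255;0 62 0 70 255;0 70 0 80 255;0 74 0 90 255;0 74 20 90 255;0 74 40 90 255;0 74 45 90 255;0 74 45 90 255", "newtons": 60}}

```text
time: 15.48
ee_pos: [0.6141, 0.1026, 0.2352]
tcp_rot: [-179.9, 0.0, 95.5]
wrist_force: [0.3, -0.4, -0.4]
opening: -0.0
grasp_force: 0.0
```

Request:
{"method": "send_rows", "body": {"targets": "0 0 6 0 255;0 0 12 0 255;0 0 17 0 255;0 0 22 0 255;0 0 26 0 255;0 0 30 0 255;0 0 34 0 255"}}

```text
time: 16.35
ee_pos: [0.6146, 0.1033, 0.2024]
tcp_rot: [179.9, -0.1, 95.5]
wrist_force: [0.6, 3.3, 5.6]
opening: 0.0002
grasp_force: 2.6
```

Request:
{"method": "send_rows", "body": {"targets": "1 0 5 0 255;2 0 10 0 255;3 0 15 0 255;4 0 19 0 255;5 0 23 0 255;5 0 27 0 255;5 0 31 0 255"}}

```text
time: 17.23
ee_pos: [0.6144, 0.1075, 0.1715]
tcp_rot: [179.9, 0.0, 95.5]
wrist_force: [0.4, -0.8, 6.7]
opening: 0.0001
grasp_force: 2.5
```

Request:
{"method": "send_rows", "body": {"targets": "-1.5 0 2.5 0 255;-3.5 0 5 0 255;-5.5 0 7 0 255;-8 0 10.5 0 255;-11 0 13.5 0 255;-11 0 13.5 0 255"}}

```text
time: 17.98
ee_pos: [0.6151, 0.0978, 0.1567]
tcp_rot: [180.0, -0.1, 95.5]
wrist_force: [-0.6, 6.1, 0.3]
opening: 0.0
grasp_force: 2.5
```

Request:
{"method": "send_rows", "body": {"targets": "-3 0 2 0 255;-6 0 3.5 0 255;-9 0 4.5 0 255;-12 0 5 0 255;-12 0 5 0 255"}}

```text
time: 18.6
ee_pos: [0.6156, 0.0862, 0.1508]
tcp_rot: [-179.9, -0.2, 95.5]
wrist_force: [-0.7, 9.1, -3.1]
opening: -0.0003
grasp_force: 3.6
```

Request:
{"method": "send_rows", "body": {"targets": "-2 0 -2 0 255;-4 0 -4 0 255;-6 0 -6 0 255;-8 0 -6 0 255;-8 0 -6 0 255"}}

```text
time: 19.23
ee_pos: [0.6158, 0.0793, 0.1563]
tcp_rot: [-179.8, -0.3, 95.6]
wrist_force: [-2.3, 13.5, -5.8]
opening: -0.0
grasp_force: 4.8
```

Request:
{"method": "send_rows", "body": {"targets": "-1.5 0 0 0 255;-3 0 0 0 255;-3 0 0 0 255"}}

```text
time: 19.6
ee_pos: [0.6159, 0.079, 0.1563]
tcp_rot: [-179.8, -0.5, 95.7]
wrist_force: [-3.9, 28.0, -6.2]
opening: 0.0
grasp_force: 6.0
```

Request:
{"method": "send_rows", "body": {"targets": "5 0 0 0 255;14 0 0 0 255;20 0 -15 0 255;20 0 -60 0 255;20 0 -105 0 255;20 0 -130 0 255;0 0 -130 0 255;-40 0 -130 0 255;-80 0 -130 0 255;-110 0 -130 0 255;-122 0 -130 0 255;-122 0 -130 0 255"}}

```text
time: 21.1
ee_pos: [0.6286, -0.0484, 0.2876]
tcp_rot: [-180.0, -0.0, 95.4]
wrist_force: [-0.7, -0.7, -0.0]
opening: 0.0002
grasp_force: 0.0
```

Run:
```python
from workcell import bot,camera
import cv2,numpy as np
s=camera("side");t=camera("top");print(bot.get_obs()["ee_pos"])
cv2.imwrite("pics/side3.png",s)
cv2.imwrite("pics/a.png",np.hstack([cv2.resize(s[125:225,300:400],(400,400),interpolation=2),cv2.resize(t[110:210,285:385],(400,400),interpolation=2)]))
```

```text
[ 0.62861645 -0.04707374  0.28788212]
```

View pics/a.png

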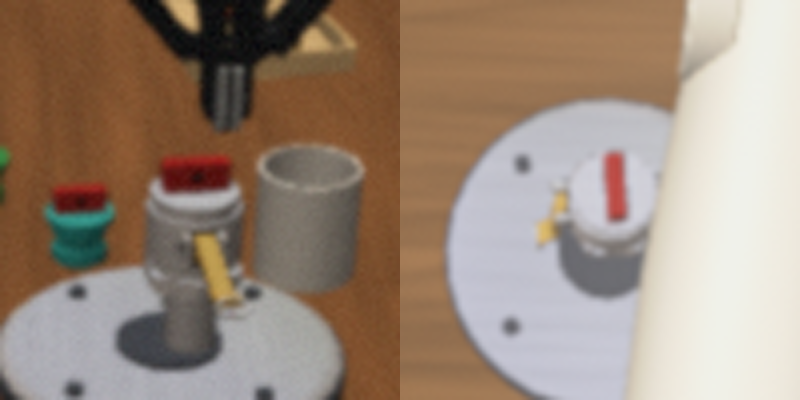

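The +y arm is down. The -y arm, near side (353,191), is still level, and the tool is above it.

Request:
{"method": "send_rows", "body": {"targets": "1 0 20 0 255;1 0 45 0 255;1 0 65 0 255;1 0 75 0 255;1 0 80 0 255;1 0 85 0 255;1 0 90 0 255;1 0 94 0 255"}}

```text
time: 22.2
ee_pos: [0.6287, -0.0466, 0.1939]
tcp_rot: [180.0, 0.0, 95.5]
wrist_force: [-0.8, -0.2, 0.5]
opening: 0.0001
grasp_force: 0.0
```

Request:
{"method": "send_rows", "body": {"targets": "-1 0 4 0 255;-2 0 8 0 255;-3 0 12 0 255;-3 0 16 0 255;-3 0 20 0 255;-3 0 23 0 255"}}

```text
time: 22.95
ee_pos: [0.6294, -0.0496, 0.1721]
tcp_rot: [179.9, 0.0, 95.5]
wrist_force: [0.5, 1.4, 6.8]
opening: -0.0
grasp_force: 2.7
```

Same sequence as the first arm, mirrored.

Request:
{"method": "send_rows", "body": {"targets": "1.5 0 2.5 0 255;3.5 0 5 0 255;5.5 0 7 0 255;8 0 10.5 0 255;11 0 13.5 0 255;11 0 13.5 0 255"}}

```text
time: 23.7
ee_pos: [0.6283, -0.0401, 0.1575]
tcp_rot: [180.0, 0.2, 95.4]
wrist_force: [2.0, -6.1, -0.5]
opening: -0.0003
grasp_force: 2.9
```

Request:
{"method": "send_rows", "body": {"targets": "3 0 2 0 255;6 0 3.5 0 255;9 0 4.5 0 255;12 0 5 0 255;12 0 5 0 255"}}

```text
time: 24.32
ee_pos: [0.6267, -0.0287, 0.1516]
tcp_rot: [-179.9, 0.2, 95.4]
wrist_force: [0.8, -9.4, -3.8]
opening: -0.0001
grasp_force: 4.1
```

Request:
{"method": "send_rows", "body": {"targets": "2 0 -2 0 255;4 0 -4 0 255;6 0 -6 0 255;8 0 -6 0 255;8 0 -6 0 255"}}

```text
time: 24.95
ee_pos: [0.6257, -0.0221, 0.157]
tcp_rot: [-179.9, 0.3, 95.3]
wrist_force: [1.3, -16.8, -6.3]
opening: 0.0001
grasp_force: 5.8
```

Request:
{"method": "send_rows", "body": {"targets": "1.5 0 0 0 255;2.5 0 0 0 255;2.5 0 0 0 255"}}

```text
time: 25.32
ee_pos: [0.6257, -0.0206, 0.1573]
tcp_rot: [-179.9, 0.4, 95.3]
wrist_force: [1.8, -22.1, -6.6]
opening: -0.0
grasp_force: 10.3
```

Request:
{"method": "send_rows", "body": {"targets": "1 0 0 0 255;1 0 0 0 255"}}

```text
time: 25.58
ee_pos: [0.6256, -0.0206, 0.1573]
tcp_rot: [-179.9, 0.5, 95.2]
wrist_force: [2.6, -25.1, -6.7]
opening: -0.0003
grasp_force: 14.7
```

Request:
{"method": "send_rows", "body": {"targets": "-5 0 0 0 255;-14 0 0 0 255;-20 0 -15 0 255;-20 0 -60 0 255;-20 0 -105 0 255;-20 0 -135 0 255;-40 0 -135 0 255;-80 -10 -135 0 255;-120 -25 -135 0 255;-160 -50 -135 0 255;-200 -75 -135 0 255;-220 -100 -135 0 255;-220 -100 -135 0 255"}}

```text
time: 27.2
ee_pos: [0.5455, -0.2459, 0.2935]
tcp_rot: [-180.0, 0.0, 95.3]
wrist_force: [0.8, 1.3, -1.1]
opening: 0.0
grasp_force: 0.0
```

Run:
```python
from workcell import bot,camera
import cv2,numpy as np
s=camera("side");t=camera("top");print(bot.get_obs()["ee_pos"])
cv2.imwrite("pics/side4.png",s);cv2.imwrite("pics/top4.png",t)
cv2.imwrite("pics/b.png",np.hstack([cv2.resize(s[145:225,310:390],(400,400),interpolation=2),cv2.resize(t[120:200,298:378],(400,400),interpolation=2)]))
```

```text
[ 0.5468766  -0.24418742  0.29329588]
```

View pics/b.png

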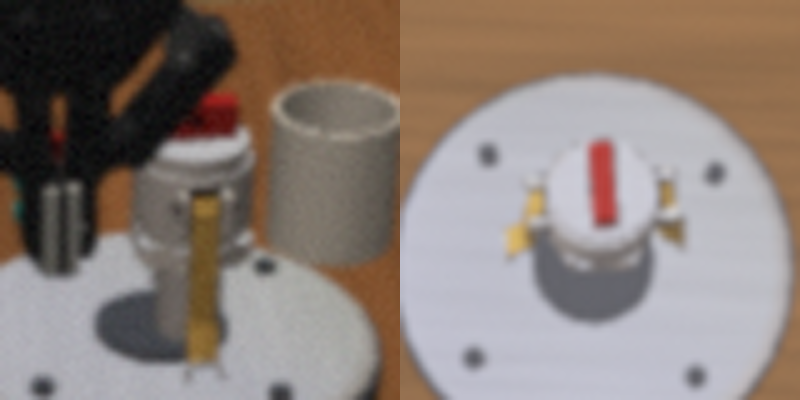

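Both arms hang down: side crop bar is vertical at (205,200–350), top tips are at (517,240) and (674,235). A quick numeric check of the arm angles against the tips follows.

Run:
```python
from h import *
A=np.array([.6215,.029,.1865]);u=np.array([-.092,.9958,0]);z=np.array([0,0,1.])
for sg in(1,-1):
  for th in(0,.1,.2):
    a=sg*u*np.sin(th)-z*np.cos(th);n=sg*u*np.cos(th)+z*np.sin(th)
    X=A+sg*u*.0298+.079*a+.014*n
    p=proj("top",X)[0];print(sg,th,(p-[298,120])*5+[400,0],(proj("side",X)[0]-[310,145])*5)
```

```text
1 0 [517.84510919 240.21708903] [168.98545199 276.29739231]
1 0.1 [503.61061396 240.23813026] [166.64128592 266.01474277]
1 0.2 [489.70478542 239.89872705] [164.43392882 254.75072399]
-1 0 [676.58874597 231.23600776] [198.41769596 363.93106697]
-1 0.1 [690.91149182 229.64239321] [201.37372386 369.18195627]
-1 0.2 [704.95404196 227.72358119] [204.35339039 372.9175678 ]
```

The tips match 0 rad on both arms, so I'm handing in.

```bash
python3 -c "
from workcell import ticket
print(ticket.job_done())"
```

```text
the job is handed in; nothing more can be done
None
```

The plug is seated on the seal at about 18 N, both cam arms are swung fully down (tips match 0 rad in the top view), the gripper is clear, and the job was handed in at about 27 s.

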